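# Slide the culture dish home on the light window

## Task

Slide the petri dish with the pink agar along the bench with the fingertips, without lifting it, until it sits fully home in the metal corner stop, touching both of its bars, over the white light window. Then press the green button behind the stop all the way down and let go. Leave the amber dish, the bottle, the tip box and the pen where they are.

Things in the scene. Friction and masses are not known exactly. Their poses are not given: they have to be found in the camera images.
- pink_dish: closed round petri dish filled with pink agar, clear rim, 90 mm diameter, 15 mm high, about 60 g, loose on the bench; origin at the centre of its underside. It may start in either of two places, the amber dish in the other.
- amber_dish: identical petri dish with amber agar, 90 mm diameter, 15 mm high; origin at the centre of its underside; to be left alone.
- station: fixed corner stop: two aluminium bars 65 mm long, 10 thick, 14 high, at a right angle. Origin, at bench height: where the centre of a 90 mm dish lies when touching both bars, centre of a flush white window of 100 mm diameter with blue rim (no step). +x points into the corner: inner corner at x = 64 mm, y = 0; bars run from it to -x, 45 degrees to either side; mouth opens to -x. Button at x = 120 mm.
- light_button_top (a point): centre of the top face of the round green push button, 28 mm diameter, in a white housing fixed behind the corner stop; pressed straight down. The top stands 22 mm above the bench when released, 16 mm when fully down; the housing is 44 mm wide and 12 mm high.
- light_button (a joint): travel of the green button in m: 0 released, 0.006 fully down, where it meets its end stop; it springs back when let go and takes about 4 N to press fully.
- reagent_bottle: amber glass bottle with blue cap and paper label, 48 mm diameter, 100 mm high, standing loose; origin at the centre of its underside; leave alone.
- tip_box: blue-grey pipette tip box with yellow tips, 120 x 80 mm, 56 mm high, loose; origin at the centre of its underside, x along its length; leave alone.
- marker_pen: white marker pen with red cap lying on the bench, 130 mm long, 13 mm thick; origin at its middle at bench height, x along its length; leave alone.
Not all that is in view belongs to the job. What is shaped like the pink_dish but black, purple or turquoise is not meant.

How it is judged:
By the outcome, as a careful person would: the job done as asked, in the order asked, and still so for the second after the job is handed in, with the robot touching nothing.
It also fails if it takes over 61 s, if anything falls off the work surface, if the arm or the gripper's body presses on something with over 40 N, if the wrist force passes 120 N, or if a joint passes its speed limit or range.

## Robot

A 6-joint arm with a two-finger parallel gripper is mounted at the origin on the work surface. World frame = base frame: x ahead of the robot, y to its left, z up, the work surface at z = 0. Lengths are in mm, angles in rad, forces in N, time in s.
With the tool pointing down it reaches from about 375 to 925 mm from the base axis. Payload 5.7 kg.
Tool frame: the origin (TCP) lies at the very end of the fingers, on their centre line; the grasp point (between the pads) lies 19 mm behind it; z points along the fingers, y is the direction in which the jaws open and shut (so a half turn about z gives the same grasp; the last joint's range is limited). The gripper opens to 85 mm and grips with 20 to 120 N. Pads are 22 mm wide; open, the fingers measure 114 mm over their backs; the gripper's body (76 mm by 85 mm) begins 54 mm behind the grasp point. The pads swing forward as they close: fully open they stand 13 mm farther back than shut.
Start: joints at [-0.115, 0.359, 1.51, -0, 1.272, -0.115], TCP at [599.969, -0.004, 231.267] pointing down, gripper open.
Joint ranges: [-2.97, 2.97], [-1.01, 2.36], [0.21, 2.38], [-0.96, 4.11], [0.2, 2.71], [-2.98, 2.98]. Speed limits (rad/s): [2.39, 2.39, 3.14, 3.14, 3.14, 3.14].

## Interface

Orientations are given as [roll, pitch, yaw] about the fixed x, y, z axes, in that order (R = Rz(yaw) Ry(pitch) Rx(roll)).
In Python, from workcell import * gives the robot as it stands.
- The arm moves only by the shell command python3 -m jog 'ROWS' [FORCE]. ROWS is text: rows parted by semicolons, each of 7 numbers parted by spaces: the shift along the tool's x, y, z in mm, then the turn, a rotation vector about the tool's x, y, z in degrees, then the closure, from -1 (fully open) to 1 (shut). In form: tx ty tz rx ry rz jaw; .... A call has 1 to 20 rows; each row is the pose to reach, as a shift and turn from the pose commanded when the call began, along the tool's axes at that moment; what a row does not reach only later rows make up. A row lasts 1/10 s, in which the tool goes at most 50 mm and 8.59 degrees, less where a joint would pass 70% of its speed; a pose out of reach is approached as far as the arm can. A call with a gripper value outside its range is refused whole. The fingers move at their own pace and stop on an object; FORCE is the grip in N (left out, the last holds). Time passes only in rows, so rows that repeat a pose let the fingers close. It gives the time, the measured TCP pose, the force and the opening at its end, in the units of the state.
- state(): the state, without advancing time (a new reading comes with each control period).
- read_camera(name): name is "scene" or "side" or "wrist"; returns a dict with "pixels" (420x560x3 uint8, red, green, blue), "intrinsics" (3x3 intrinsics, pixels), "R" (3x3) and "t" (3): a world point X has camera coordinates R X + t. Camera axes: x right, y down, z forward; pixel columns grow to the right and rows downward; lengths in mm; the calibration is good to about 2 mm. A picture is of the moment at which its call begins. There is no depth.
- sign_off(): hands the job in, once; it reports no verdict.
The state is a dict: "time": time; "joints": joint angles; "joint_velocities": joint speeds; "effort": joint torques, N m; "position": TCP position; "orientation": TCP orientation; "wrist_force": force on the tool from outside, world axes, zero at the start; "moment": the same for the moment, N m; "grip_width": finger opening in mm.
Only numpy, scipy, OpenCV 4.12 (cv2) and the standard library are available. Lean on these libraries where they do the work, as an engineer would, in place of code of your own. Each camera call takes 0.05 s, during which the arm holds its last target. There are 200 camera calls.

## Working session

There is one attempt and no reset: what is moved stays moved. The work goes in short steps, Python scripts to look and compute and a shell command to move; the robot and the scene stay as the last step left them, time stands still between calls to the robot, and variables do not carry over. Pictures are saved under pics/ and viewed, about 8 in all and at most 12, crops included, and the job is handed in when it is done.

```bash
mkdir -p pics; cat > h.py <<'E'
from workcell import *
import numpy as np, cv2
def shot(n,f):
    c=read_camera(n); cv2.imwrite(f"pics/{f}.png",c["pixels"][:,:,::-1]); np.savez(f"pics/{f}.npz",**{k:np.array(c[k]) for k in("pixels","intrinsics","R","t")}); return c
def load(f): return dict(np.load(f"pics/{f}.npz"))
def ray(c,u,v):
    d=c["R"].T@np.linalg.solve(c["intrinsics"],[u,v,1.]); return -c["R"].T@c["t"],d/np.linalg.norm(d)
def onz(c,u,v,z):
    o,d=ray(c,u,v); return o+d*(z-o[2])/d[2]
def proj(c,X):
    p=(np.atleast_2d(X)@c["R"].T+c["t"])@c["intrinsics"].T; return p[:,:2]/p[:,2:]
def tri(*obs):
    A=np.zeros((3,3));b=np.zeros(3);L=[]
    for c,u,v in obs:
        o,d=ray(c,u,v);P=np.eye(3)-np.outer(d,d);A+=P;b+=P@o;L.append((P,o))
    X=np.linalg.solve(A,b); return X,[np.linalg.norm(P@(X-o)) for P,o in L]
E
python3 - <<'E'
from h import *
a=shot("scene","scene0");b=shot("side","side0");w=shot("wrist","wrist0")
for c in(a,b,w): print((-c["R"].T@c["t"]).round())
cv2.imwrite("pics/both0.png",cv2.resize(np.vstack([a["pixels"],b["pixels"]])[:,:,::-1],(400,600),interpolation=cv2.INTER_AREA))
print(state())
E
```

```text
[1223.  -21.  734.]
[ 322. -935.  740.]
[600.  66. 373.]
{'time': 0.15, 'joints': array([-1.15096855e-01,  3.59330594e-01,  1.51118942e+00,  1.57904642e-05,
        1.27252538e+00, -1.15095936e-01]), 'joint_velocities': array([ 0.00050716, -0.00157205, -0.00413335,  0.00123439,  0.00140038,
       -0.00092856]), 'effort': array([ 1.72794025e-04, -5.28028965e+01, -2.78930157e+01, -4.07995576e-04,
        8.21093854e-03, -1.54210170e-05]), 'position': array([5.99465342e+02, 6.16932259e-02, 2.30649910e+02]), 'orientation': array([-3.14015126e+00, -1.81821737e-04,  1.57079063e+00]), 'wrist_force': array([-0.02224529, -0.22688756, -0.37723243]), 'moment': array([-0.03289185,  0.05550983, -0.00908463]), 'grip_width': 85.23658482154227}
```

View pics/scene0.png

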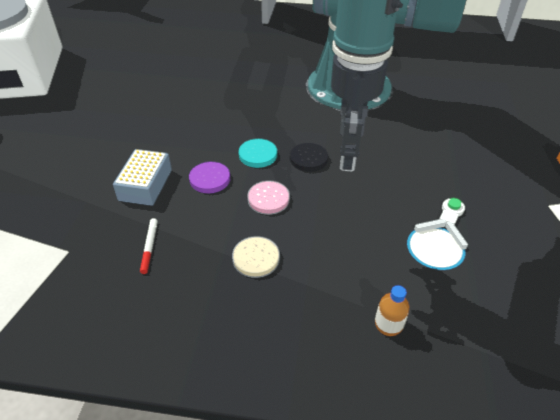

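View pics/side0.png

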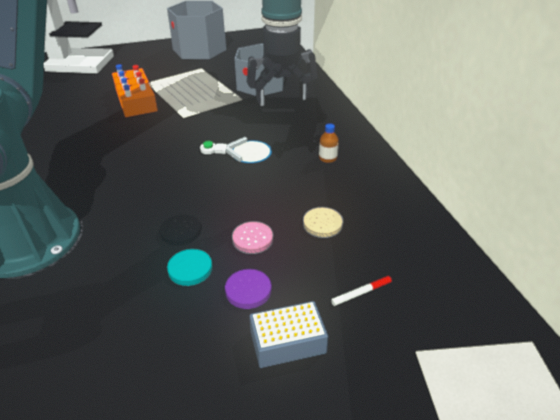

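Scene: dishes at pink (268,198), amber/cream (256,257), purple (210,178), turquoise (258,153) and black (309,157); the station window is at (437,247) and the button at (454,204). Side: pink (252,237), amber (323,222), button (208,146), window (252,151), bottle (329,145). Next I'll measure these.

```bash
python3 - <<'E'
from h import *
a=load("scene0");b=load("side0")
def blob(c,u,v,test):
    p=c["pixels"].astype(int); hsv=cv2.cvtColor(c["pixels"],cv2.COLOR_RGB2HSV).astype(int)
    m=test(p,hsv).astype(np.uint8); n,l,s,ce=cv2.connectedComponentsWithStats(m)
    ids=[i for i in range(1,n) if s[i,4]>15]; i=min(ids,key=lambda i:np.hypot(*(ce[i]-[u,v]))); return ce[i],s[i],(l==i)
pk=lambda p,h:(p[...,0]-p[...,1]>35)&(p[...,2]-p[...,1]>5)&(p[...,0]>140)
am=lambda p,h:(p[...,0]-p[...,2]>25)&(p[...,0]>150)&(p[...,0]-p[...,1]<45)
gr=lambda p,h:(p[...,1]-p[...,0]>40)&(p[...,1]-p[...,2]>25)
wh=lambda p,h:(p.min(-1)>215)
for n,t,A,B,z in(("pink",pk,(268,198),(252,237),14),("amber",am,(256,257),(323,222),14),("button",gr,(454,204),(208,146),22),("window",wh,(437,249),(252,151),0)):
    ca,sa,_=blob(a,*A,t);cb,sb,_=blob(b,*B,t)
    print(n,ca.round(1),sa[2:],cb.round(1),sb[2:],"tri",*[q if isinstance(q,list) else q.round(1) for q in tri((a,*ca),(b,*cb))],onz(a,*ca,z).round(1),onz(b,*cb,z).round(1))
for n,A,B in(("cap",(398,293),(329.5,127)),("bottlebase",(391,330),(328,161))):
    print(n,tri((a,*A),(b,*B))[0].round())
print("box",onz(a,143,165,56).round(),"pen",onz(a,149,246,5).round())
A=cv2.resize(a["pixels"][180:280,380:500],None,fx=4,fy=4,interpolation=cv2.INTER_CUBIC)
B=cv2.resize(a["pixels"][130:280,190:340],(400,400),interpolation=cv2.INTER_CUBIC)
cv2.imwrite("pics/crop.png",cv2.resize(np.hstack([A,B]),(792,360))[:,:,::-1])
E
```

```text
pink [268.2 197.1] [ 39  31 949] [252.2 236.8] [ 40  31 973] tri [ 484.7 -151.     6.9] [np.float64(0.5586593444920939), np.float64(0.5586593444921316)] [ 492.5 -150.    14. ] [ 482.8 -158.    14. ]
amber [255.5 256.3] [  45   38 1383] [322.5 221.4] [ 39  30 900] tri [ 649.9 -148.7    7.5] [np.float64(0.5689272477551861), np.float64(0.5689272477551666)] [ 655.5 -147.9   14. ] [ 646.7 -155.1   14. ]
button [454.4 203.2] [ 14  13 133] [207.6 144. ] [10  9 67] tri [455.8 241.5  18. ] [np.float64(0.38907889454359257), np.float64(0.3890788945435593)] [460.5 239.7  22. ] [454.9 235.6  22. ]
window [435.8 247.9] [  52   37 1458] [244.4 150.3] [ 68  19 638] tri [555.9 206.   -6.7] [np.float64(8.174461693271292), np.float64(8.174461693271164)] [571.1 198.1   0. ] [551.  208.1   0. ]
cap [759. 103.  95.]
bottlebase [761. 109. -14.]
box [ 478. -424.   56.] pen [ 654. -360.    5.]
```

View pics/crop.png

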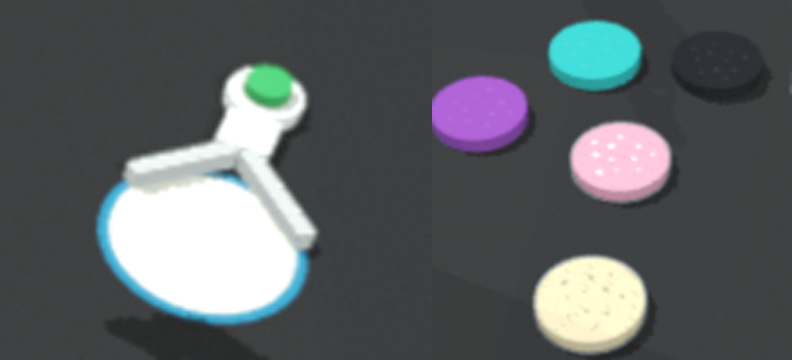

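Crop confirms it: the pink dish with white specks is at scene (268,198). Purple, turquoise and black are decoys. The window's blue rim and both bars are clearly visible. I'll fit the station pose from the rim and button in both views.

```bash
cat > st.py <<'E'
from h import *
from scipy.optimize import least_squares
from scipy.ndimage import distance_transform_edt
def rim(c):
    p=c["pixels"].astype(int); m=(p[...,2]-p[...,0]>50)&(p[...,2]>120)&(p[...,2]-p[...,1]>15); return m
def fit(views,buttons,x0):
    P=[]
    for c,(u,v),r in views:
        ys,xs=np.nonzero(rim(c)); k=np.hypot(xs-u,ys-v)<r
        P.append(np.array([onz(c,x,y,0)[:2] for x,y in zip(xs[k],ys[k])]))
    def f(s,i):
        return np.hypot(*(P[i]-s[:2]).T)-s[2]
    for i in range(len(P)):
        r=least_squares(lambda s:f(s,i),[*x0,49],loss="soft_l1"); print("rim",len(P[i]),r.x.round(1),np.abs(r.fun).mean().round(2))
E
python3 - <<'E'
from st import *
a=load("scene0");b=load("side0")
fit([(a,(437,247),40),(b,(252,151),32)],None,[565,197])
# dishes: fit silhouettes' lower/near? use top circle of pink at z=14
for c,u,v in((a,454.4,203.2),(b,207.6,144)): print(onz(c,u,v,20).round(1))
# inner corner & bar ends in scene (tops z=14)
for u,v in((380+238/3.3,180+150/3.6),(380+132/3.3,180+168/3.6),(380+308/3.3,180+236/3.6)): print(onz(a,u,v,14).round(1))
E
```

```text
rim 299 [567.3 197.8  54. ] 1.6
rim 74 [566.4 200.6  55.9] 1.45
[458.4 240.5  20. ]
[455.2 239.1  20. ]
[507.5 232.5  14. ]
[531.3 166.7  14. ]
[566.5 267.   14. ]
```

```bash
python3 - <<'E'
from h import *
a=load("scene0");b=load("side0")
for n,A,B in(("purple",(210,176),(248,287)),("turq",(258,152),(190,266)),("black",(309,156),(181,229)),("pink",(268.2,197.1),(252.2,236.8))):
    print(n,onz(a,*A,13).round(),onz(b,*B,13).round(),tri((a,*A),(b,*B))[0].round())
s=state();print(s["position"],s["orientation"])
E
```

```text
purple [ 444. -290.   13.] [ 440. -295.   13.] [ 440. -291.    9.]
turq [ 344. -199.   13.] [ 340. -205.   13.] [ 340. -200.    8.]
black [341. -78.  13.] [338. -86.  13.] [337. -79.   9.]
pink [ 491. -150.   13.] [ 483. -157.   13.] [ 485. -151.    7.]
[5.99465342e+02 6.16932259e-02 2.30649910e+02] [-3.14015126e+00 -1.81821737e-04  1.57079063e+00]
```

```bash
python3 -m jog '-40 -26 30 0 0 5 -0.18; -80 -52 60 0 0 10 -0.18; -120 -78 90 0 0 15 -0.18; -160 -104 120 0 0 19 -0.18; -190 -124 150 0 0 22.8 -0.18; -212 -138 171 0 0 22.8 -0.18; -212 -138 190 0 0 22.8 -0.18; -212 -138 190 0 0 22.8 -0.18; -212 -138 190 0 0 22.8 -0.18; -212 -138 190 0 0 22.8 -0.18; -212 -138 190 0 0 22.8 -0.18'; python3 - <<'E'
from h import *
c=shot("wrist","w1"); s=state(); print(s["position"],s["wrist_force"],s["grip_width"])
p=c["pixels"].astype(int); m=(p[...,0]-p[...,1]>35)&(p[...,2]-p[...,1]>5)&(p[...,0]>120)
ys,xs=np.nonzero(m); print(len(xs),xs.min(),xs.max(),ys.min(),ys.max())
k=cv2.morphologyEx(m.astype(np.uint8),cv2.MORPH_CLOSE,np.ones((9,9)))
cs,_=cv2.findContours(k,0,2); q=max(cs,key=cv2.contourArea); (e,ax,an)=cv2.fitEllipse(q); print(e,ax,onz(c,*e,13))
E
```

```text
time: 1.25
position: [463.4, -211.9, 42.6]
orientation: [3.139, 0.0, 1.174]
wrist_force: [-0.5, 0.2, -0.5]
grip_width: 50.3
[ 463.24706012 -211.82630174   42.46422977] [0.85336397 0.44825712 0.11120708] 50.560217796888125
13573 166 369 6 371
(274.32879638671875, 104.64342498779297) (177.4323272705078, 217.61199951171875) [ 485.57973316 -152.57187063   13.        ]
```

View pics/w1.png

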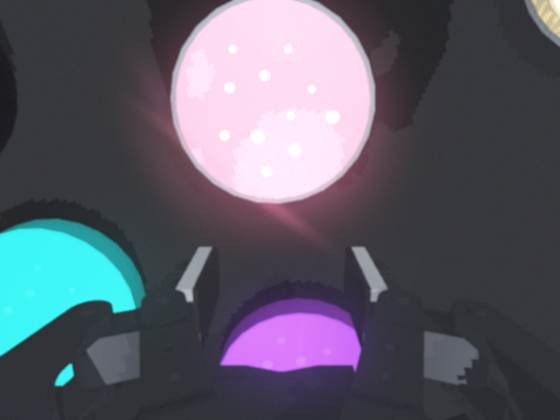

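The pink dish is centred at wrist (274,99) and the fingers at column 281, so it sits about 2 mm to the left. I'll lower the fingers behind it.

```bash
python3 -m jog '0 -2 18 0 0 0 -0.18; 0 -2 30 0 0 0 -0.18; 0 -2 35 0 0 0 -0.18; 0 -2 37 0 0 0 -0.18; 0 -2 37 0 0 0 -0.18'; python3 -m jog '6 0 0 0 0 0 -0.18; 12 0 0 0 0 0 -0.18; 16 0 0 0 0 0 -0.18; 20 0 0 0 0 0 -0.18; 25 0 0 0 0 0 -0.18; 32 0 0 0 0 0 -0.18; 42 0 0 0 0 0 -0.18; 54 0 0 0 0 0 -0.18; 66 0 0 0 0 0 -0.18; 78 0 0 0 0 0 -0.18; 90 0 0 0 0 0 -0.18; 100 0 0 0 0 0 -0.18; 106 0 0 0 0 0 -0.18; 110 0 0 0 0 0 -0.18; 112 0 0 0 0 0 -0.18'; python3 - <<'E'
from h import *
c=shot("wrist","w2"); print(state()["position"])
E
```

```text
time: 1.8
position: [460.2, -211.2, 4.2]
orientation: [-3.141, -0.0, 1.173]
wrist_force: [0.9, 0.0, -0.0]
grip_width: 50.2
time: 3.3
position: [503.6, -107.6, 4.2]
orientation: [-3.141, 0.0, 1.173]
wrist_force: [-1.2, -0.7, -0.4]
grip_width: 50.6
[ 503.58757699 -107.65678846    4.23342467]
```

View pics/w2.png

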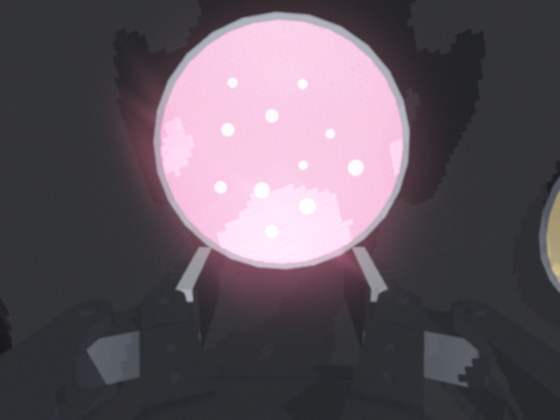

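The dish is cradled and centred at wrist (282,140), touching both fingertips. I'll keep pushing to the point in front of the mouth.

```bash
python3 -m jog '5 0 0 0 0 0 -0.18; 14 0 0 0 0 0 -0.18; 28 0 0 0 0 0 -0.18; 43 0 0 0 0 0 -0.18; 58 0 0 0 0 0 -0.18; 73 0 0 0 0 0 -0.18; 88 0 0 0 0 0 -0.18; 104 0 0 0 0 0 -0.18; 120 0 0 0 0 0 -0.18; 136 0 0 0 0 0 -0.18; 152 0 0 0 0 0 -0.18; 168 0 0 0 0 0 -0.18; 184 0 0 0 0 0 -0.18; 200 0 0 0 0 0 -0.18; 216 0 0 0 0 0 -0.18; 230 0 0 0 0 0 -0.18; 242 0 0 0 0 0 -0.18; 251 0 0 0 0 0 -0.18; 257 0 0 0 0 0 -0.18; 260 0 0 0 0 0 -0.18'; python3 -m jog '-30 0 -20 0 0 0 -0.18; -50 0 -60 0 0 0 -0.18; -50 0 -100 0 0 -6 -0.18; -50 0 -130 0 0 -6 -0.18;-50 0 -130 0 0 -6 -0.18'; python3 - <<'E'
from h import *
c=shot("wrist","w3"); s=state(); print(s["position"],s["orientation"])
p=c["pixels"].astype(int); m=(p[...,0]-p[...,1]>35)&(p[...,2]-p[...,1]>5)&(p[...,0]>120)
k=cv2.morphologyEx(m.astype(np.uint8),cv2.MORPH_CLOSE,np.ones((9,9)))
cs,_=cv2.findContours(k,0,2); q=max(cs,key=cv2.contourArea); (e,ax,an)=cv2.fitEllipse(q); print(e,ax,onz(c,*e,13))
E
```

```text
time: 5.35
position: [604.4, 132.1, 4.2]
orientation: [-3.142, 0.0, 1.173]
wrist_force: [-0.4, -0.1, -0.2]
grip_width: 50.5
time: 5.85
position: [588.1, 85.1, 139.1]
orientation: [3.133, -0.003, 1.277]
wrist_force: [0.0, 0.3, 0.5]
grip_width: 50.5
[586.63653306  85.21658278 136.77055131] [ 3.13682269e+00 -1.57679032e-03  1.27666426e+00]
(290.18658447265625, 46.598262786865234) (126.11920166015625, 137.46633911132812) [624.26180618 178.22172157  13.        ]
```

View pics/w3.png

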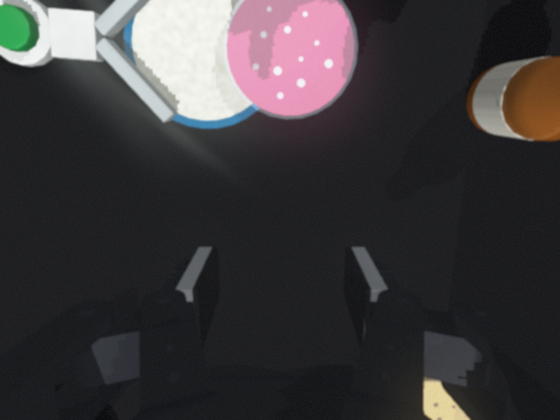

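The dish is at the mouth, at wrist (293,49). Button (15,28), bar joint (100,38), bottle on the right (525,97). I'll swing round behind the dish at height and measure the station more closely.

```bash
python3 -m jog '10 7 0 0 0 -8 -0.18; 20 14 0 0 0 -16 -0.18; 30 22 0 0 0 -24 -0.18; 40 30 0 0 0 -32 -0.18; 50 38 0 0 0 -40 -0.18; 60 46 0 0 0 -48 -0.18; 70 54 0 0 0 -56 -0.18; 80 62 0 0 0 -64 -0.18; 88 68 0 0 0 -72 -0.18; 95 74 0 0 0 -80 -0.18; 95 74 0 0 0 -86 -0.18; 95 74 0 0 0 -86 -0.18; 95 74 0 0 0 -86 -0.18; 95 74 0 0 0 -86 -0.18'; python3 - <<'E'
from st import *
c=shot("wrist","w4"); s=state(); print(s["position"],s["orientation"])
p=c["pixels"].astype(int); m=(p[...,0]-p[...,1]>35)&(p[...,2]-p[...,1]>5)&(p[...,0]>120)
k=cv2.morphologyEx(m.astype(np.uint8),cv2.MORPH_CLOSE,np.ones((9,9)))
cs,_=cv2.findContours(k,0,2); q=max(cs,key=cv2.contourArea); (e,ax,an)=cv2.fitEllipse(q); print(e,ax,onz(c,*e,13))
print(proj(c,[[567,198,0],[457,240,22],[507,220,14]]))
fit([(c,proj(c,[567,198,0])[0],220)],None,[567,198])
g=(p[...,1]-p[...,0]>40)&(p[...,1]-p[...,2]>25); ys,xs=np.nonzero(g); print("btn",len(xs),xs.min(),xs.max(),ys.min(),ys.max(), len(xs) and onz(c,(xs.min()+xs.max())/2,(ys.min()+ys.max())/2,21))
w=load("w3");print(onz(w,15,28,22),onz(w,100,37,14))
E
```

```text
time: 7.3
position: [682.5, 154.9, 133.4]
orientation: [-3.141, -0.001, 2.776]
wrist_force: [0.1, 0.2, 0.5]
grip_width: 50.4
[682.72628354 154.94028316 133.72816029] [-3.14110162e+00 -9.49654980e-04  2.77665595e+00]
(281.1258544921875, 108.53079986572266) (110.84198760986328, 132.82359313964844) [627.16267472 175.68870269  13.        ]
[[ 280.09712261    9.14203013]
 [ 279.45013194 -244.20716676]
 [ 278.32039188 -115.7039822 ]]
rim 1261 [567.6 197.1  53.6] 1.46Traceback (most recent call last):
  File "<stdin>", line 8, in <module>
    return umr_minimum(a, axis, None, out, keepdims, initial, where)
ValueError: zero-size array to reduction operation minimum which has no identity
```

View pics/w4.png

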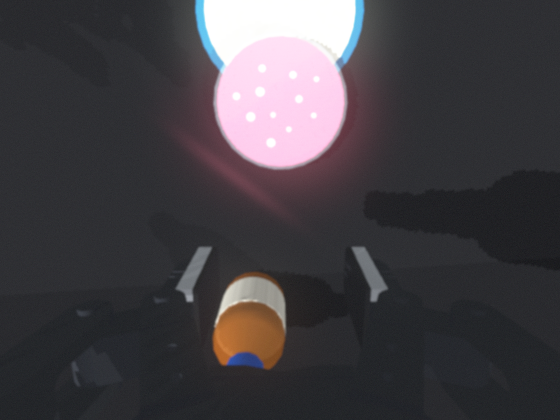

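The dish is at wrist (281,101), on the axis of the window (280,9) and the fingers, with the bottle clear behind. I'll lower and push.

```bash
python3 -m jog '0 0 35 0 0 0 -0.18; 0 0 70 0 0 0 -0.18; 0 0 100 0 0 0 -0.18; 0 0 118 0 0 0 -0.18; 0 0 127 0 0 0 -0.18; 0 0 130 0 0 0 -0.18; 0 0 130 0 0 0 -0.18' && python3 -m jog '5 0 0 0 0 0 -0.18; 10 0 0 0 0 0 -0.18; 14 0 0 0 0 0 -0.18; 18 0 0 0 0 0 -0.18; 23 0 0 0 0 0 -0.18; 29 0 0 0 0 0 -0.18; 36 0 0 0 0 0 -0.18; 43 0 0 0 0 0 -0.18; 50 0 0 0 0 0 -0.18; 56 0 0 0 0 0 -0.18; 61 0 0 0 0 0 -0.18; 65 0 0 0 0 0 -0.18; 68 0 0 0 0 0 -0.18; 70 0 0 0 0 0 -0.18; 72 0 0 0 0 0 -0.18; 72 0 0 0 0 0 -0.18'; python3 -m jog '1 0 0 0 0 0 -0.18; 2 0 0 0 0 0 -0.18; 2 0 0 0 0 0 -0.18'; python3 -m jog '1 0 0 0 0 0 -0.18; 2 0 0 0 0 0 -0.18; 2 0 0 0 0 0 -0.18'
```

```text
time: 8.05
position: [683.6, 155.1, 4.7]
orientation: [3.141, 0.001, 2.778]
wrist_force: [0.0, -0.0, 1.2]
grip_width: 50.3
time: 9.65
position: [615.6, 180.8, 4.2]
orientation: [-3.141, -0.0, 2.779]
wrist_force: [0.4, -0.4, -0.2]
grip_width: 50.1
time: 9.95
position: [614.2, 181.3, 4.3]
orientation: [-3.142, 0.0, 2.779]
wrist_force: [0.6, -1.2, 0.7]
grip_width: 50.5
time: 10.25
position: [613.6, 181.6, 4.7]
orientation: [3.141, 0.003, 2.779]
wrist_force: [3.0, -3.5, 0.1]
grip_width: 50.5
```

```bash
python3 -m jog '1 0 0 0 0 0 -0.18; 2 0 0 0 0 0 -0.18; 2 0 0 0 0 0 -0.18; 2 0 0 0 0 0 -0.18'; python3 - <<'E'
from h import *
c=shot("wrist","w5"); a=shot("scene","scene5")
A=cv2.resize(a["pixels"][170:290,370:510],(490,420),interpolation=cv2.INTER_CUBIC)
cv2.imwrite("pics/c5.png",cv2.resize(np.hstack([c["pixels"],A]),(800,320))[:,:,::-1])
for i in range(3): s=state(); print(s["position"],s["wrist_force"])
E
```

```text
time: 10.65
position: [613.2, 181.8, 5.1]
orientation: [3.141, 0.005, 2.779]
wrist_force: [6.1, -6.5, 0.3]
grip_width: 50.3
[613.191456   181.7967275    5.08907922] [ 6.5267899  -5.64823811 -0.20464559]
[613.191456   181.7967275    5.08907922] [ 6.5267899  -5.64823811 -0.20464559]
[613.191456   181.7967275    5.08907922] [ 6.5267899  -5.64823811 -0.20464559]
```

View pics/c5.png

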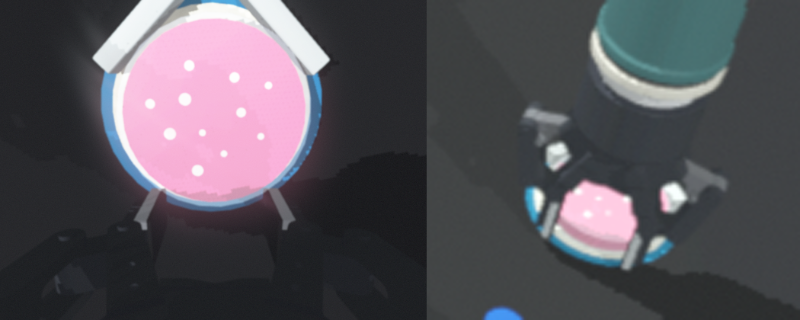

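The dish is against the stop, but the force direction suggests it loads the right bar more. I'll ease off and nudge left to seat it on both bars.

```bash
python3 -m jog '-3 0 0 0 0 0 -0.18; -5 0 0 0 0 0 -0.18; -5 -2 0 0 0 0 -0.18; -4 -3 0 0 0 0 -0.18; -3 -3 0 0 0 0 -0.18; -2 -3 0 0 0 0 -0.18; -1 -3 0 0 0 0 -0.18; -1 -3 0 0 0 0 -0.18'; python3 - <<'E'
from st import *
for f in("w5","w6"):
    c=load(f) if f=="w5" else shot("wrist","w6")
    p=c["pixels"].astype(int); m=(p[...,0]-p[...,1]>35)&(p[...,2]-p[...,1]>5)&(p[...,0]>120)
    ys,xs=np.nonzero(m); print(xs.min(),xs.max(),ys.min(),ys.max())
    k=cv2.morphologyEx(m.astype(np.uint8),cv2.MORPH_CLOSE,np.ones((9,9)))
    cs,_=cv2.findContours(k,0,2); q=max(cs,key=cv2.contourArea); q=cv2.convexHull(q); (e,ax,an)=cv2.fitEllipse(q); print(e,ax,onz(c,*e,14)); fit([(c,proj(c,[567,198,0])[0],250)],None,[567,198])
c6=load("w6")["pixels"][0:300,80:480]; cv2.imwrite("pics/c6.png",cv2.resize(c6,(800,600),interpolation=cv2.INTER_CUBIC)[:,:,::-1])
E
```

```text
time: 11.55
position: [611.8, 179.7, 4.8]
orientation: [3.14, 0.003, 2.779]
wrist_force: [5.2, -2.2, -0.4]
grip_width: 50.4
161 400 25 264
(280.551513671875, 143.72999572753906) (239.76364135742188, 240.91366577148438) [566.2103288  199.16224475  14.        ]
rim 6058 [568.7 196.7  53. ] 1.36
164 404 22 262
(283.9041748046875, 141.7362823486328) (240.3499298095703, 241.32505798339844) [564.57409774 198.41078872  14.        ]
rim 6232 [568.8 196.8  53. ] 1.37
```

View pics/c6.png

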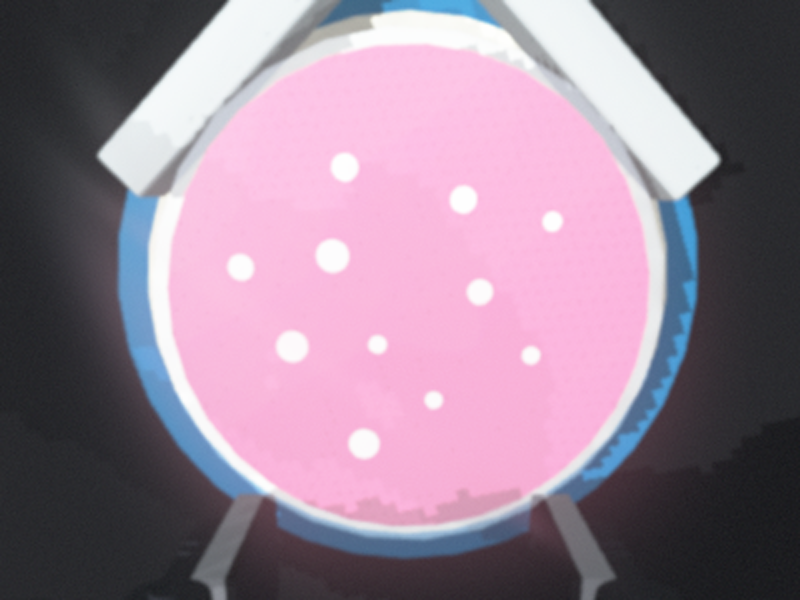

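Now the force is purely along the station axis (5.2, −2.2) and the dish rim is tangent to both bars in the crop (left at about (215,130), right at about (620,140)). I'll do a small confirming push, then retreat, rise, close and look at the button.

```bash
python3 -m jog '0.5 0 0 0 0 0 -0.18; 1 0 0 0 0 0 -0.18; 1 0 0 0 0 0 -0.18'; python3 -m jog '-3 0 0 0 0 0 -0.18; -8 0 0 0 0 0 -0.18; -20 0 0 0 0 0 -0.18; -30 0 0 0 0 0 -0.18; -30 0 -30 0 0 0 -0.18; -30 0 -75 0 0 0 0.5; -20 0 -115 0 0 0 1; 20 0 -125 0 0 0 1; 60 0 -125 0 0 0 1; 85 0 -125 0 0 0 1; 98 0 -125 0 0 0 1; 98 0 -125 0 0 0 1; 98 0 -125 0 0 0 1; 98 0 -125 0 0 0 1'; python3 - <<'E'
from h import *
c=shot("wrist","w7"); a=shot("scene","scene7"); b=shot("side","side7")
s=state(); print(s["position"],s["orientation"],s["grip_width"])
p=c["pixels"].astype(int)
g=((p[...,1]-p[...,0]>40)&(p[...,1]-p[...,2]>25)).astype(np.uint8); n,l,st,ce=cv2.connectedComponentsWithStats(g); i=1+st[1:,4].argmax(); print(st[i],ce[i],onz(c,*ce[i],21))
A=cv2.resize(a["pixels"][170:290,370:510],(490,420),interpolation=cv2.INTER_CUBIC)
cv2.imwrite("pics/c7.png",cv2.resize(np.hstack([c["pixels"],A]),(800,320))[:,:,::-1])
E
```

```text
time: 11.9
position: [611.6, 180.0, 5.0]
orientation: [3.14, 0.004, 2.778]
wrist_force: [6.1, -3.0, -0.6]
grip_width: 50.5
time: 13.3
position: [519.6, 214.6, 129.3]
orientation: [3.141, 0.001, 2.778]
wrist_force: [0.9, 0.1, -0.6]
grip_width: 0.2
[518.71208622 214.50640239 129.12936413] [3.14147926e+00 2.71529240e-04 2.77773739e+00] -0.22371309161513145
[ 263   72   42   43 1420] [283.77112676  93.08873239] [455.83402375 240.40391573  21.        ]
```

View pics/c7.png

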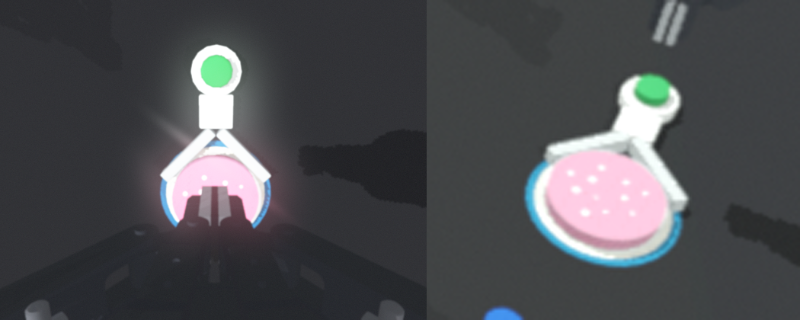

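The dish sits home against both bars in both views (wrist (215,185), scene (605,195) in the composite). The button measured (456,240), matching the station geometry. I'll move over it and press.

```bash
python3 -m jog '25 1 0 0 0 0 1; 50 2 0 0 0 0 1; 64 2 20 0 0 0 1; 68 2 55 0 0 0 1; 68 2 80 0 0 0 1; 68 2 92 0 0 0 1; 68 2 97 0 0 0 1; 68 2 99 0 0 0 1; 68 2 99 0 0 0 1'; python3 -m jog '0 0 4 0 0 0 1; 0 0 7 0 0 0 1; 0 0 9 0 0 0 1; 0 0 11 0 0 0 1; 0 0 12 0 0 0 1; 0 0 13 0 0 0 1; 0 0 13 0 0 0 1; 0 0 13 0 0 0 1'; python3 -m jog '0 0 1 0 0 0 1; 0 0 2 0 0 0 1; 0 0 2 0 0 0 1; 0 0 2 0 0 0 1'
```

```text
time: 14.35
position: [455.7, 241.0, 30.9]
orientation: [3.141, 0.001, 2.778]
wrist_force: [-0.3, 0.5, -0.7]
grip_width: 0.1
time: 15.15
position: [455.0, 241.0, 17.4]
orientation: [3.141, 0.0, 2.779]
wrist_force: [0.7, -0.8, 3.2]
grip_width: -0.1
time: 15.55
position: [455.0, 241.0, 15.9]
orientation: [3.141, 0.001, 2.779]
wrist_force: [-0.9, 0.6, 10.5]
grip_width: 0.0
```

```bash
python3 -m jog '0 0 1 0 0 0 1; 0 0 1 0 0 0 1; 0 0 1 0 0 0 1'; python3 -m jog '0 0 -3 0 0 0 1; 0 0 -8 0 0 0 1; 0 0 -20 0 0 0 1; 0 0 -50 0 0 0 1; 0 0 -90 0 0 0 1; -25 0 -120 0 0 0 1; -60 0 -120 0 0 0 1; -65 0 -120 0 0 0 1; -65 0 -120 0 0 0 1; -65 0 -120 0 0 0 1'; python3 - <<'E'
from st import *
c=shot("wrist","w8"); a=shot("scene","scene8"); b=shot("side","side8")
B=cv2.resize(b["pixels"][120:180,170:280],(490,267),interpolation=cv2.INTER_CUBIC)
A=cv2.resize(a["pixels"],(490,368)); 
cv2.imwrite("pics/c8.png",np.hstack([cv2.resize(c["pixels"][:,140:440],(300,420)),cv2.resize(np.vstack([A,B]),(490,420))])[:,:,::-1])
print(state()["wrist_force"])
for f,r in(("scene8","scene0"),("side8","side0")):
    d=np.abs(load(f)["pixels"].astype(int)-load(r)["pixels"]).max(-1)
    print(f,{n:int((d[v-16:v+16,u-16:u+16]>40).sum()) for n,(u,v) in ({"amber":(256,257),"bottle":(394,312),"box":(143,176),"pen":(149,246)} if f=="scene8" else {"amber":(323,222),"bottle":(329,145),"box":(289,332),"pen":(361,290)}).items()})
E
```

```text
time: 15.85
position: [455.1, 241.0, 15.7]
orientation: [3.141, 0.001, 2.779]
wrist_force: [-2.1, -2.6, 21.5]
grip_width: 0.1
time: 16.85
position: [513.6, 217.6, 133.5]
orientation: [-3.14, -0.003, 2.778]
wrist_force: [-1.1, 0.2, 0.6]
grip_width: -0.2
[-0.35220143 -0.16555783  0.17556139]
scene8 {'amber': 0, 'bottle': 0, 'box': 0, 'pen': 0}
side8 {'amber': 0, 'bottle': 0, 'box': 0, 'pen': 0}
```

View pics/c8.png

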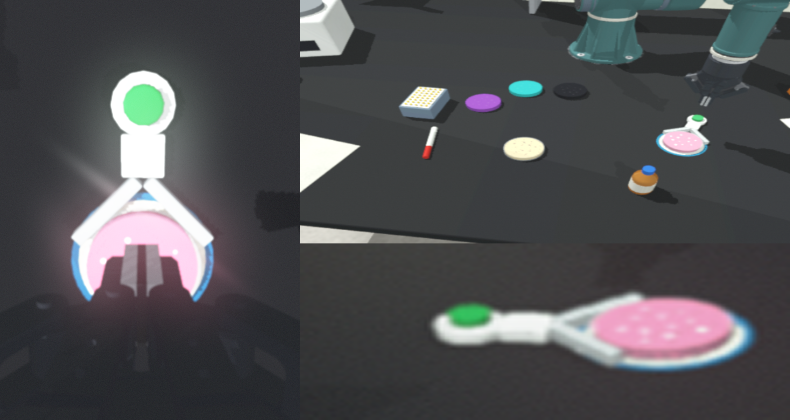

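The dish is still home, the button is back up, nothing else has moved and the robot is clear. Handing in.

```bash
python3 -c "
from workcell import *
print(sign_off())"
```

```text
the job is handed in; nothing more can be done
None
```

The pink dish is in the corner stop over the window and the green button was pressed all the way and released. The job was handed in at about 17 s of the 61 s allowed.

- **Sliding:** I slid the dish along the bench in two pushes with partly open fingertips, first to the mouth of the stop and then into the corner.
- **Seating:** The first push into the corner loaded mainly one bar: the force was well off the stop's axis, at (6.1, −6.5) N. I eased back and nudged the dish left about 3 mm. After that the reaction ran along the axis, about 6 N, and the last views show the dish against both bars.
- **Button:** I pressed it until it met its stop, at a height of 15.7–15.9 mm with 10–21 N on the tool, against about 4 N needed. It looked fully up again afterwards.
- **Other objects:** Before-and-after images from both fixed cameras show no change at the amber dish, bottle, tip box or pen. The wrist force was about zero at the end.
- **Measurements that disagreed:** The wrist camera's dish centre differs from its window centre by about 4.5 mm. I put this down to the assumed height and calibration, and relied on the contact forces and bar contact instead. The window's blue rim also fitted at 53–56 mm radius rather than 50.

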